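# Roll a shaft to the scribed line and close the hold-down on it

### The arm

A 6-joint arm with a two-finger parallel gripper is mounted at the origin on a cart in front of the work surface, level with it; the furniture and walls round the work are solid. World frame = base frame: x ahead of the robot, y to its left, z up, the work surface at z = 0. Lengths are in mm, angles in rad, forces in N, time in s.
With the tool pointing down it reaches from about 300 to 775 mm from the base axis. Payload 14.6 kg.
Tool frame: the origin (TCP) lies at the very end of the fingers, on their centre line; the grasp point (between the pads) lies 19 mm behind it; z points along the fingers, y is the line along which they close (so a half turn about z gives the same grasp; the last joint's range is limited). The gripper opens to 94 mm and grips with 3 to 60 N. Pads are 16 mm wide; open, the fingers measure 119 mm over their backs; the gripper's body (75 mm by 177 mm) begins 78 mm behind the grasp point.
Start: joints at [1.097, 0.3, 1.521, -0, 1.321, -0.067], TCP at [217.616, 505.106, 205.446] pointing down, gripper open.
Joint ranges: [-3.03, 3.03], [-0.79, 2.21], [0.23, 2.52], [-1.04, 4.18], [0, 3.07], [-2.55, 2.55]. Speed limits (rad/s): [2.22, 2.22, 2.57, 3.14, 3.14, 3.14].

### API

Orientations are given as [roll, pitch, yaw] about the fixed x, y, z axes, in that order (R = Rz(yaw) Ry(pitch) Rx(roll)).
In Python, from cell import manip, optics gives the robot as it stands.
- The arm moves only by the shell command python3 -m crank 'ROWS' [FORCE]. ROWS is JSON, a list of rows, each a list of 7 numbers: the opening in per cent of the stroke, from 0 (shut) to 100 (fully open), then the shift along the tool's x, y, z in mm, then the turn, a rotation vector about the tool's x, y, z in rad. A call has 1 to 10 rows; each row is the pose to reach, as a shift and turn from the pose commanded when the call began, along the tool's axes at that moment; what a row does not reach only later rows make up. A row lasts 1/10 s, in which the tool goes at most 50 mm and 8.59 degrees, less where a joint would pass 70% of its speed; a pose out of reach is approached as far as the arm can. A call with a gripper value outside its range is refused whole. The fingers move at their own pace and stop on an object; FORCE is the grip in N (left out, the last holds). Time passes only in rows, so rows that repeat a pose let the fingers close. It gives the time, the measured TCP pose, the force, the opening and the grip force at its end, in the units of the state.
- manip.read_state(): the state, without advancing time (a new reading comes with each control period).
- optics.camera(name): name is "side" or "top"; returns (picture, depth): 480x640x3 uint8, red, green, blue; 480x640 float32, mm along the optical axis (not along the pixel's ray), 0 where there is no reading.
- optics.calibration(name): a dict with "camera_matrix" (3x3 intrinsics, pixels), "k1" (the pictures are not rectified: a ray, as slopes to the right and down, at radius r is drawn at 1 + k1 r^2 times it, then the intrinsics apply), "R" (3x3) and "t" (3): a world point X has camera coordinates R X + t. Camera axes: x right, y down, z forward; pixel columns grow to the right and rows downward; lengths in mm; the calibration is good to about 2 mm. A picture is of the moment at which its call begins. calibration takes no time and is no camera call.
- manip.sign_off(): hands the job in; it is judged then, once.
The state is a dict: "clock": time; "joints": joint angles; "qd": joint speeds; "effort": joint torques, N m; "eef_pos": TCP position; "eef_rot": TCP orientation; "wrist_force": force on the tool from outside, world axes, zero at the start; "moment": the same for the moment, N m; "finger_gap": finger opening in mm; "finger_force": force on a finger pad.
Only numpy, scipy, OpenCV 4.12 (cv2) and the standard library are available. Lean on these libraries where they do the work, as an engineer would, in place of code of your own. Each camera call takes 0.05 s, during which the arm holds its last target. There are 200 camera calls.

### The job

Set the turned shaft up for marking out, touching with the fingertips only: push across the top of the lying shaft so that it rolls over the plate and comes to rest along the scribed line, and take the finger away. Then push the upright hold-down arm over by its red knob and press it down until its vee shoe sits fully home on the shaft. Do not pick the shaft up, and leave the other things on the bench where they are.

Things in the scene. Friction and masses are not known exactly. Their poses are not given: they have to be found in the camera images.
- shaft_mid (a point): middle of the turned steel shaft, on its axis; the shaft lies on the plate roughly parallel to the scribed line, 30 to 58 mm from it on its -x side. Own y runs along the shaft (at first against the plate's y); own x and z turn as it rolls. The thick part (22 mm diameter, resting on the plate) spans own y = -32 to +48 mm, a 16 mm journal goes on to -72, a 12 mm one to +72
- shaft: the same shaft, 145 mm long, about 0.3 kg; this origin lies on its surface and turns with it. It rolls with almost no resistance, and rolls on if let go while moving; pushed by the top, its axis travels half as far as the fingertip
- line (a point): middle of the light scribed line, on the upper face of the fixed marking-out plate (dark blued steel, 200 mm in x, 270 in y, upper face 18 mm above the bench). Axes are the plate's, z up; the line runs along y. A shaft on the line has its axis 11 mm above it
- hinge (a point): hinge axis of the hold-down, parallel to the plate's x, in a blue bracket on the plate (56 mm wide in x, 26 long in y, 45 high), 112 mm from point line on its -y side and 34 mm above the plate's face
- holddown (a joint): angle of the hold-down arm: 0 when level, pointing along the plate's +y with its brass vee shoe (24 mm long, 32 wide, 85 mm from the hinge) home on a 22 mm shaft on the line; starts upright at 1.65 to 1.85; limits -0.15 and 1.9. Stiff friction hinge: it stays where it is left; about 2 N at the knob moves it
- knob (a point): middle of the outer face of the red mushroom knob (24 mm across, 16 thick) on the arm, 78 mm from the hinge along the arm and 29 mm out from its middle: on the upper side when the arm is down, on the plate's -y side when it stands up. Own z points out of that face
- bush: flanged bronze bush, 40 mm across, 26 mm high, loose on the plate near its +y edge; bystander; origin at the centre of its underside
- spacers: white and black nylon spacers, 25 mm across, 30 mm high, loose on the bench; bystander; origin under the centre
- dye_bottle: small upright white dropper bottle with a blue cap, 26 mm across, 104 mm high, loose; bystander; origin under the centre
- caliper: caliper, 240 mm long, 12 mm thick, lying loose on the left; bystander; origin under the centre
- pen: marker pen, 135 mm long, lying loose on the right; bystander; origin under the centre
There are look-alikes about, which are no part of the job. What is shaped like the shaft but green or turquoise is not meant.

How it is judged (in metres and radians):
On the way, in this order (a step that is already met when the one before it is completed fails the run):
1. the shaft turns about its own axis as it is moved: it passes a quarter turn, rolling ((angle between shaft's own x axis and vertical below 0.6 rad or angle between shaft's own x axis and vertical above 2.54 rad)), for 0.02 s.
2. the shaft rests along the line (axis within 5 mm, parallel within 0.1 rad), untouched, with the hold-down arm still up (x of shaft_mid in the frame of line between -0.005 and 0.005 m and angle between the y axis of shaft and the y axis of line, either way round below 0.1 rad and linear speed of shaft below 0.01 m/s and contact force between each of the arm, the fingers and shaft below 0.05 N and value of joint holddown above 1.2 rad), for 0.3 s.
3. the hold-down is pushed over and pressed home on the shaft (value of joint holddown below 0.05 rad), for 0.1 s.
At the end, for the whole second after the job is handed in: the shaft lies at rest on the plate along the scribed line (axis within 6 mm of it, parallel within 0.1 rad, not shifted endways more than 20 mm from the middle) and the hold-down arm is down on it, its joint within -0.04 to 0.05 rad (x of shaft_mid in the frame of line between -0.006 and 0.006 m and y of shaft_mid in the frame of line between -0.02 and 0.02 m and z of shaft_mid in the frame of line between 0.008 and 0.014 m and angle between the y axis of shaft and the y axis of line, either way round below 0.1 rad and linear speed of shaft below 0.01 m/s and value of joint holddown between -0.04 and 0.05 rad); the robot touches nothing.
It fails at once if the shaft is lifted or tipped off the plate (its middle rises more than 8 mm) (z of shaft_mid in the frame of line above 0.019 m).
It fails at once if the shaft falls off the plate (z of shaft_mid in the frame of line below 0.003 m).
It fails at once if another thing is moved more than 15 mm (distance of any of bush, spacers, dye_bottle, caliper, pen from where it was at the start of the episode above 0.015 m).
It also fails if it takes over 58 s, if anything falls off the work surface, if the arm or the gripper's body presses on something with over 40 N, if the wrist force passes 120 N, or if a joint passes its speed limit or range.

## Working session

There is one attempt and no reset: what is moved stays moved. The work goes in short steps, Python scripts to look and compute and a shell command to move; the robot and the scene stay as the last step left them, time stands still between calls to the robot, and variables do not carry over. Pictures are saved under pics/ and viewed, at most 12 in all, crops included, and the job is handed in when it is done.

```bash
mkdir -p pics; ls
cat > h.py <<'E'
import numpy as np,cv2
from cell import manip,optics
def cal(n):
    c=optics.calibration(n);return np.array(c["camera_matrix"]),c["k1"],np.array(c["R"]),np.array(c["t"]).ravel()
def ray(n,px):
    K,k1,R,t=cal(n)
    p=cv2.undistortPoints(np.array(px,float).reshape(-1,1,2),K,np.array([k1,0,0,0,0.])).reshape(-1,2)
    d=np.c_[p,np.ones(len(p))]@R
    return -R.T@t,d
def onz(n,px,z):
    o,d=ray(n,px);return o+d*((z-o[2])/d[:,2])[:,None]
def proj(n,X):
    K,k1,R,t=cal(n)
    return cv2.projectPoints(np.array(X,float).reshape(-1,1,3),cv2.Rodrigues(R)[0],t,K,np.array([k1,0,0,0,0.]))[0].reshape(-1,2)
def snap(n,f):
    p,d=optics.camera(n);cv2.imwrite(f'pics/{f}.png',p[:,:,::-1]);np.save(f'pics/{f}.npy',d);return p,d
E
python3 - <<'E'
from h import *
snap('top','t0');snap('side','s0')
s=manip.read_state();print(s)
for n in('top','side'):K,k,R,t=cal(n);print(n,K[0,0],k,(-R.T@t).round(),R.round(2).tolist())
E
```

```text
pics
{'clock': 0.1, 'joints': array([ 1.09741080e+00,  3.00404560e-01,  1.52148926e+00,  2.45077882e-05,
        1.32069712e+00, -6.65786775e-02]), 'qd': array([ 0.00041459, -0.00193209, -0.00133672, -0.0001897 ,  0.00061106,
        0.00028934]), 'effort': array([ 9.63531529e-04, -5.32637930e+01, -3.53288198e+01,  7.10535957e-02,
        2.33821169e-02, -9.21742981e-05]), 'eef_pos': array([217.50778641, 504.92168949, 204.96167044]), 'eef_rot': array([-3.14059816e+00, -9.01021927e-05,  2.73477968e+00]), 'wrist_force': array([0.31937746, 0.52530479, 0.37493159]), 'moment': array([ 0.02669615, -0.0045444 , -0.02372449]), 'finger_force': 0.0, 'finger_gap': 93.6902080070576}
top 450.9821775858294 -0.09402919000612148 [ 415.    2. 1109.] [[0.03, -1.0, -0.0], [-0.99, -0.03, -0.15], [0.15, 0.0, -0.99]]
side 526.232592693674 -0.09594950652283173 [  405. -1277.   622.] [[0.99, -0.13, -0.02], [-0.07, -0.38, -0.92], [0.11, 0.91, -0.39]]
```

View pics/t0.png

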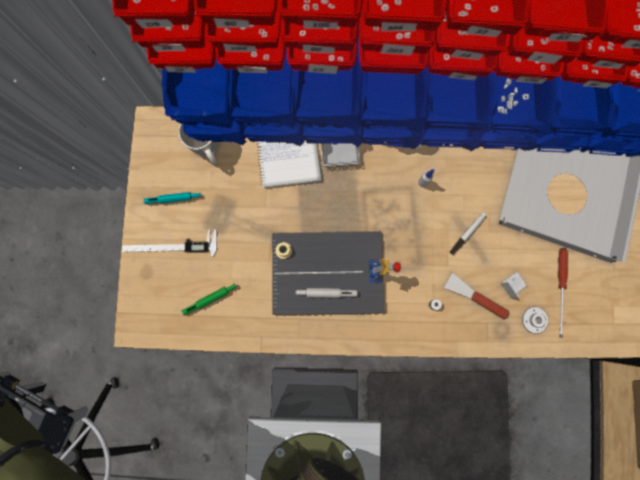

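View pics/s0.png

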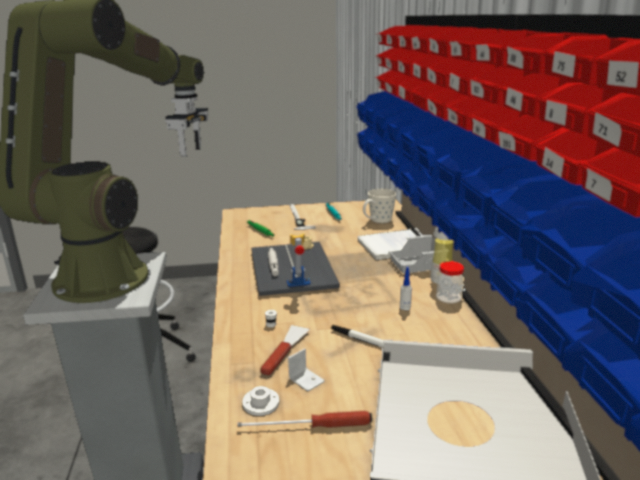

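Candidates for the shaft: light grey on the plate at top (327,293); green one (210,298); turquoise one (172,198). I choose the grey one on the plate; the line is at (320,272), hold-down at (380,270), knob (397,267), bush (283,250). Close crop check plus measurement follows.

```bash
cat > meas.py <<'E'
from h import *
def plate(img,zs=18):
    pass
def shaft_line(p):
    hsv=cv2.cvtColor(p,cv2.COLOR_RGB2HSV)
    m=((hsv[...,2]>125)&(hsv[...,1]<70)).astype(np.uint8)
    roi=np.zeros_like(m);roi[238:312,276:380]=1;m*=roi
    n,l,st,c=cv2.connectedComponentsWithStats(m)
    out=[]
    for i in range(1,n):
        if st[i,4]>25:
            q=np.argwhere(l==i)[:,::-1].astype(np.float32);out.append((st[i].tolist(),q))
    return m,out
E
python3 - <<'E'
from meas import *
p=cv2.imread('pics/t0.png')[:,:,::-1].copy()
m,o=shaft_line(p)
for st,q in o:
    X=onz('top',q,29 if st[3]>5 and st[4]>200 else 18)
    c=X.mean(0);u,s,v=np.linalg.svd(X-c);y=v[0]*np.sign(v[0][1])
    print(st,c.round(1),'dir',np.arctan2(-y[0],y[1]).round(3),'ext',((X-c)@y).min().round(1),((X-c)@y).max().round(1))
hsv=cv2.cvtColor(p,cv2.COLOR_RGB2HSV)
pl=((hsv[...,2]<95)&(hsv[...,1]<110)).astype(np.uint8);r=np.zeros_like(pl);r[225:325,262:395]=1;pl*=r
pl=cv2.morphologyEx(pl,cv2.MORPH_CLOSE,np.ones((15,15)))
pl=cv2.morphologyEx(pl,cv2.MORPH_OPEN,np.ones((25,25)))
cs=max(cv2.findContours(pl,0,2)[0],key=cv2.contourArea)[:,0]
X=onz('top',cs,18)[:,:2].astype(np.float32);R=cv2.minAreaRect(X);print('plate',R)
red=((hsv[...,0]<8)|(hsv[...,0]>172))&(hsv[...,1]>150)&(hsv[...,2]>100);red=red.astype(np.uint8);red[:240]=0;red[290:]=0;red[:,:380]=0;red[:,420:]=0
q=np.argwhere(red)[:,::-1];print('redpx top',q.mean(0),q.min(0),q.max(0))
s=cv2.imread('pics/s0.png')[:,:,::-1].copy();h=cv2.cvtColor(s,cv2.COLOR_RGB2HSV)
r2=((h[...,0]<8)|(h[...,0]>172))&(h[...,1]>150)&(h[...,2]>100);r2[:235]=0;r2[265:]=0;r2[:,:285]=0;r2[:,315:]=0
q2=np.argwhere(r2)[:,::-1];print('red side',q2.mean(0),q2.min(0),q2.max(0))
o1,d1=ray('top',[q.mean(0)]);o2,d2=ray('side',[q2.mean(0)])
A=np.c_[d1[0],-d2[0]];t=np.linalg.lstsq(A,o2-o1,rcond=None)[0];print('knob',o1+d1[0]*t[0],o2+d2[0]*t[1])
a=cv2.resize(p[225:325,265:415],None,fx=5,fy=5,interpolation=2)[:300*2,:750]
b=s[225:300,240:350]
cv2.imwrite('pics/c1.png',a[:,:,::-1]);cv2.imwrite('pics/c2.png',cv2.resize(b,None,fx=6,fy=6,interpolation=2)[:,:,::-1])
E
```

```text
[276, 271, 70, 3, 115] [504.7  14.6  18. ] dir 0.039 ext -82.0 85.3
[296, 288, 61, 9, 418] [457.4 -19.7  29. ] dir 0.01 ext -74.0 69.2
plate ((505.334716796875, -27.12481689453125), (197.6068878173828, 264.4488525390625), 2.358307361602783)
redpx top [396.75       266.59615385] [394 262] [400 271]
red side [299.1754386  249.56140351] [295 246] [303 253]
knob [ 513.25128935 -174.11954249  124.56675511] [ 511.48125606 -174.03633593  124.37443053]
```

View pics/c1.png

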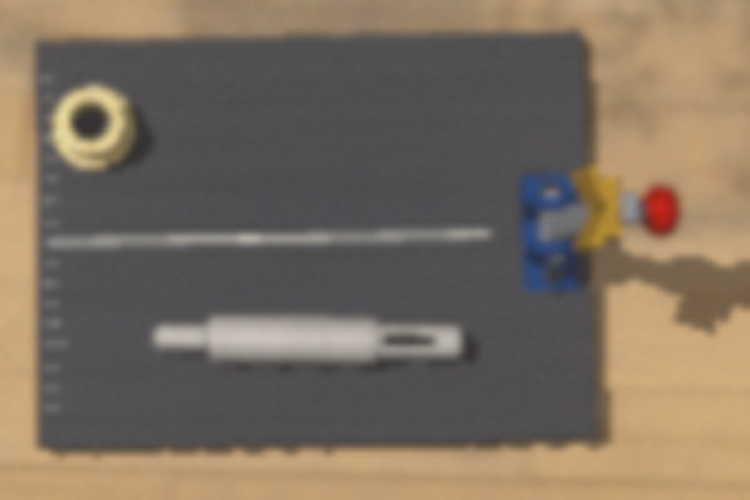

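View pics/c2.png

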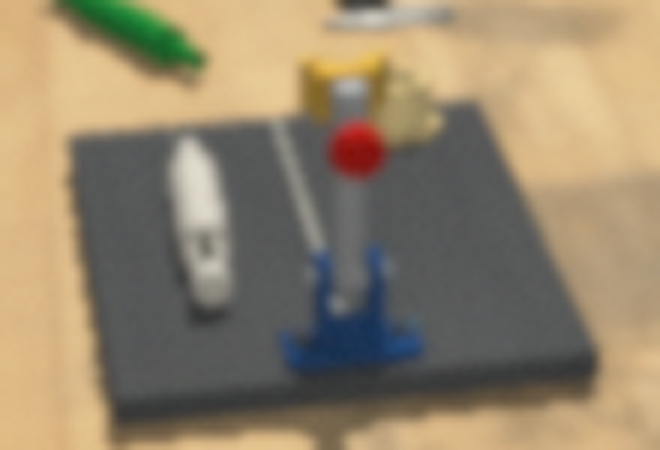

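The crop confirms it: a grey shaft with a keyway lies below the scribed line, with the arm upright at right and the red knob on its -y side. Next I locate the hinge and work out the approach.

```bash
cat > go.py <<'E'
from h import *
from scipy.spatial.transform import Rotation as Ro
def to(x,y,z,yaw=None):
    s=manip.read_state();R=Ro.from_euler('xyz',s['eef_rot'])
    T=R if yaw is None else Ro.from_euler('xyz',[np.pi,0,yaw])
    print('from',s['eef_pos'].round(1),s['eef_rot'].round(3),'t',s['clock'])
    print('shift',R.inv().apply(np.array([x,y,z])-s['eef_pos']).round(1),'turn',(R.inv()*T).as_rotvec().round(3))
E
python3 - <<'E'
from go import *
p=cv2.imread('pics/t0.png')[:,:,::-1].copy();h=cv2.cvtColor(p,cv2.COLOR_RGB2HSV)
b=(h[...,0]>100)&(h[...,0]<130)&(h[...,1]>150);b[:255]=0;b[290:]=0;b[:,:360]=0;b[:,400:]=0
q=np.argwhere(b)[:,::-1]
print(q.min(0),q.max(0))
for z in(18,25):
    X=onz('top',q,z);print(z,X.min(0),X.max(0))
to(457,-10,110,3.18)
E
```

```text
[370 261] [372 281]
18 [ 487.42128726 -133.03693441   18.        ] [ 536.07792751 -127.75056171   18.        ]
25 [ 486.95384036 -132.17263929   25.        ] [ 535.29816644 -126.92019842   25.        ]
from [217.5 504.9 205. ] [-3.141 -0.     2.735] t 0.1
shift [-423.7 -378.    95.3] turn [-0.001 -0.    -0.445]
```

```bash
python3 -m crank '[[32,-424,-378,95,0,0,-0.445],[32,-424,-378,95,0,0,-0.445],[32,-424,-378,95,0,0,-0.445],[32,-424,-378,95,0,0,-0.445],[32,-424,-378,95,0,0,-0.445],[32,-424,-378,95,0,0,-0.445],[32,-424,-378,95,0,0,-0.445],[32,-424,-378,95,0,0,-0.445],[32,-424,-378,95,0,0,-0.445],[32,-424,-378,95,0,0,-0.445]]'; python3 -c "
from go import *
to(457,-14,110,3.18)"
```

```text
clock: 1.1
eef_pos: [422.7, 63.8, 124.1]
eef_rot: [3.142, 0.0, -3.103]
wrist_force: [1.1, 0.8, 0.0]
finger_gap: 30.0
finger_force: 0.0
from [422.7  63.8 124.1] [ 3.142  0.    -3.103] t 1.1
shift [-31.3 -79.   14.1] turn [ 0.  0. -0.]
```

```bash
python3 -m crank '[[32,-31,-79,14,0,0,0],[32,-31,-79,14,0,0,0],[32,-31,-79,14,0,0,0],[32,-31,-79,14,0,0,0]]'
python3 - <<'E'
from go import *
p,d=snap('top','t1');snap('side','s1')
cv2.imwrite('pics/s1c.png',cv2.resize(cv2.imread('pics/s1.png')[160:310,220:380],None,fx=4,fy=4,interpolation=2))
to(457,-14,45,3.18)
print(manip.read_state()['wrist_force'])
E
```

```text
clock: 1.5
eef_pos: [456.0, -12.2, 110.0]
eef_rot: [3.141, -0.001, -3.105]
wrist_force: [0.0, 0.0, -0.3]
finger_gap: 29.9
finger_force: 0.0
from [456.  -11.1 110.5] [ 3.141 -0.    -3.103] t 1.6
shift [-0.9 -2.9 65.5] turn [ 0.    -0.     0.001]
[-0.40585367 -0.48704171  0.99840861]
```

View pics/s1c.png

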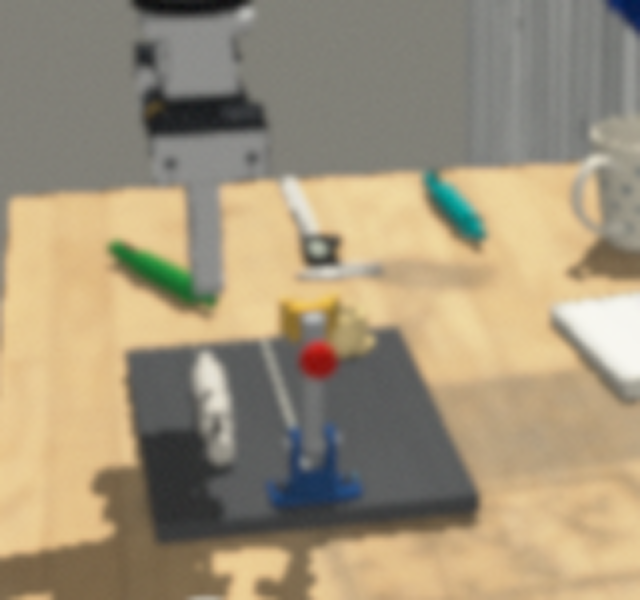

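The fingers hang above the shaft, at crop (205,290) with the shaft at (212,410), and the arm is still upright. Now I descend until light contact.

```bash
python3 -m crank '[[32,0,-2,35,0,0,0],[32,0,-2,62,0,0,0],[32,0,-2,66,0,0,0],[32,0,-2,68,0,0,0],[32,0,-2,69,0,0,0],[32,0,-2,70,0,0,0],[32,0,-2,70,0,0,0]]'
```

```text
clock: 2.3
eef_pos: [456.8, -13.9, 41.1]
eef_rot: [-3.141, 0.001, -3.103]
wrist_force: [0.5, -0.4, -0.2]
finger_gap: 30.4
finger_force: 0.0
```

```bash
python3 -m crank '[[32,0,0,0.5,0,0,0],[32,0,0,1,0,0,0],[32,0,0,1,0,0,0]]';python3 -m crank '[[32,0,0,0.5,0,0,0],[32,0,0,0.5,0,0,0]]'
```

```text
clock: 2.6
eef_pos: [457.0, -14.0, 40.0]
eef_rot: [-3.141, 0.001, -3.103]
wrist_force: [-0.3, 1.4, 5.6]
finger_gap: 30.2
finger_force: 2.9
clock: 2.8
eef_pos: [457.3, -14.0, 39.9]
eef_rot: [-3.141, 0.002, -3.104]
wrist_force: [-0.0, 0.6, 10.5]
finger_gap: 30.2
finger_force: 5.0
```

```bash
python3 -m crank '[[32,-1,0,0,0,0,0],[32,-3,0,0,0,0,0],[32,-6,0,0,0,0,0],[32,-9,0,0,0,0,0],[32,-11,0,0,0,0,0],[32,-12,0,0,0,0,0],[32,-12,0,0,0,0,0],[32,-12,0,0,0,0,0]]';python3 -m crank '[[32,0,0,-1,0,0,0],[32,0,0,-3,0,0,0],[32,0,0,-8,0,0,0],[32,0,0,-8,0,0,0]]'
python3 - <<'E'
from meas import *
p,d=snap('top','t2');m,o=shaft_line(p)
print([x[0] for x in o])
p,d=snap('side','s2')
cv2.imwrite('pics/s2c.png',cv2.resize(p[160:310,220:380,::-1],None,fx=4,fy=4,interpolation=2))
q,d=snap('top','t3')
cv2.imwrite('pics/j.png',np.vstack([cv2.resize(p[200:300,230:360,::-1],(520,300),interpolation=2),cv2.resize(q[240:315,275:405,::-1],(520,300),interpolation=2)]))
E
```

```text
clock: 3.6
eef_pos: [469.4, -13.8, 39.8]
eef_rot: [-3.141, 0.002, -3.103]
wrist_force: [0.5, -1.2, 9.0]
finger_gap: 29.9
finger_force: 4.3
clock: 4.0
eef_pos: [468.7, -13.5, 47.5]
eef_rot: [-3.142, 0.001, -3.103]
wrist_force: [0.2, -0.3, -0.2]
finger_gap: 30.0
finger_force: 0.0
[]
```

View pics/j.png

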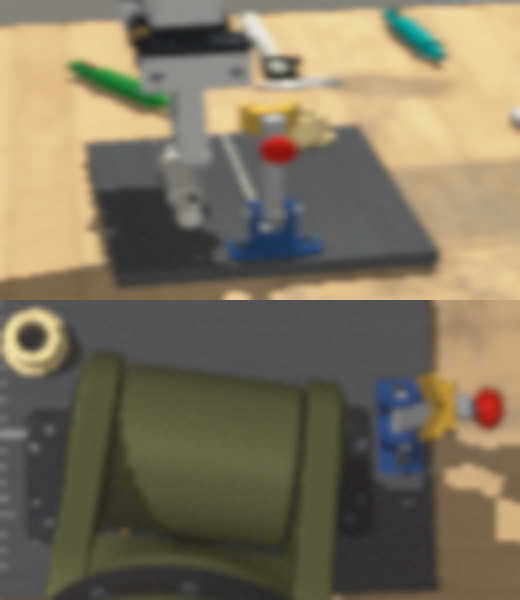

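The side view shows the fingers over the shaft, which has stayed put after the lift; the forearm hides the top view. I carry on in short strokes.

```bash
python3 -m crank '[[32,6,0,0,0,0,0],[32,12,0,0,0,0,0],[32,12,0,4,0,0,0],[32,12,0,7,0,0,0],[32,12,0,8,0,0,0],[32,12,0,8,0,0,0]]';python3 -m crank '[[32,-1,0,0,0,0,0],[32,-3,0,0,0,0,0],[32,-7,0,0,0,0,0],[32,-11,0,0,0,0,0],[32,-15,0,0,0,0,0],[32,-19,0,0,0,0,0],[32,-22,0,0,0,0,0],[32,-24,0,0,0,0,0],[32,-24,0,0,0,0,0],[32,-24,0,0,0,0,0]]'; python3 -m crank '[[32,0,0,-1,0,0,0],[32,0,0,-3,0,0,0],[32,0,0,-8,0,0,0],[32,0,0,-8,0,0,0]]'
cat > sd.py <<'E'
from h import *
import sys
# shaft near end in side view: bright low-sat pixels near the plate rows
ref=onz('side',[[0,0]],0)
p,d=snap('side',sys.argv[1]);print(np.array([0]))
h=cv2.cvtColor(p,cv2.COLOR_RGB2HSV)
# depth -> world points, keep those 20..42 high over plate, y in -100..-45
K,k1,R,t=cal('side')
v,u=np.mgrid[230:310,235:350];q=np.c_[u.ravel(),v.ravel()].astype(float)
o,dr=ray('side',q);X=o+dr*d[v,u].ravel()[:,None]
s=(X[:,2]>25)&(X[:,2]<44)&(X[:,1]>-90)&(X[:,1]<-58)&(X[:,0]>430)&(X[:,0]<540)
print('end',s.sum(),np.median(X[s],0).round(1),X[s].min(0).round(1),X[s].max(0).round(1))
E
for f in s0; do python3 - <<'E'
from h import *
d=np.load('pics/s0.npy')
v,u=np.mgrid[230:310,235:350];q=np.c_[u.ravel(),v.ravel()].astype(float)
o,dr=ray('side',q);X=o+dr*d[v,u].ravel()[:,None]
s=(X[:,2]>25)&(X[:,2]<44)&(X[:,1]>-90)&(X[:,1]<-58)&(X[:,0]>430)&(X[:,0]<540)
print('ref',s.sum(),np.median(X[s],0).round(1),X[s].min(0).round(1),X[s].max(0).round(1))
E
done; python3 sd.py s3
```

```text
clock: 4.75
eef_pos: [457.7, -14.0, 39.8]
eef_rot: [-3.141, 0.003, -3.103]
wrist_force: [0.2, 0.9, 12.3]
finger_gap: 30.4
finger_force: 6.2
clock: 5.75
eef_pos: [481.7, -13.6, 39.8]
eef_rot: [-3.141, 0.003, -3.103]
wrist_force: [0.5, -3.4, 11.5]
finger_gap: 30.2
finger_force: 5.6
clock: 6.15
eef_pos: [480.6, -13.0, 47.4]
eef_rot: [-3.142, 0.001, -3.103]
wrist_force: [-0.2, -0.1, 0.1]
finger_gap: 30.1
finger_force: 0.0
ref 39 [454.  -76.6  37.1] [447.1 -89.7  30.6] [462.6 -58.4  40.6]
[0]
end 39 [472.7 -75.   35.8] [465.9 -89.8  25.2] [481.6 -59.5  39. ]
```

```bash
python3 -m crank '[[32,6,0,0,0,0,0],[32,12,0,0,0,0,0],[32,12,0,4,0,0,0],[32,12,0,7,0,0,0],[32,12,0,8,0,0,0],[32,12,0,8,0,0,0]]';python3 -m crank '[[32,-1,0,0,0,0,0],[32,-3,0,0,0,0,0],[32,-7,0,0,0,0,0],[32,-11,0,0,0,0,0],[32,-15,0,0,0,0,0],[32,-19,0,0,0,0,0],[32,-22,0,0,0,0,0],[32,-24,0,0,0,0,0],[32,-24,0,0,0,0,0],[32,-24,0,0,0,0,0]]'; python3 -m crank '[[32,0,0,-1,0,0,0],[32,0,0,-3,0,0,0],[32,0,0,-8,0,0,0],[32,0,0,-8,0,0,0]]'; python3 sd.py s4
python3 -m crank '[[32,6,0,0,0,0,0],[32,12,0,0,0,0,0],[32,12,0,4,0,0,0],[32,12,0,7,0,0,0],[32,12,0,8,0,0,0],[32,12,0,8,0,0,0]]';python3 -m crank '[[32,-1,0,0,0,0,0],[32,-3,0,0,0,0,0],[32,-7,0,0,0,0,0],[32,-11,0,0,0,0,0],[32,-15,0,0,0,0,0],[32,-19,0,0,0,0,0],[32,-22,0,0,0,0,0],[32,-24,0,0,0,0,0],[32,-24,0,0,0,0,0],[32,-24,0,0,0,0,0]]'; python3 -m crank '[[32,0,0,-1,0,0,0],[32,0,0,-3,0,0,0],[32,0,0,-8,0,0,0],[32,0,0,-8,0,0,0]]'; python3 sd.py s5
```

```text
clock: 6.8
eef_pos: [469.7, -13.6, 39.8]
eef_rot: [-3.141, 0.003, -3.103]
wrist_force: [-0.5, 1.5, 12.4]
finger_gap: 30.1
finger_force: 6.1
clock: 7.8
eef_pos: [493.7, -13.1, 39.8]
eef_rot: [-3.141, 0.003, -3.103]
wrist_force: [0.2, -4.4, 11.4]
finger_gap: 30.2
finger_force: 5.7
clock: 8.2
eef_pos: [492.6, -12.6, 47.4]
eef_rot: [-3.142, 0.001, -3.103]
wrist_force: [-0.1, -0.6, -0.6]
finger_gap: 29.9
finger_force: 0.0
[0]
end 37 [485.1 -73.3  36.3] [476.9 -89.8  27. ] [493.8 -58.9  39.6]
clock: 8.85
eef_pos: [481.6, -13.1, 39.8]
eef_rot: [-3.141, 0.003, -3.103]
wrist_force: [-0.0, 0.3, 12.4]
finger_gap: 30.1
finger_force: 6.0
clock: 9.85
eef_pos: [505.7, -12.7, 39.9]
eef_rot: [-3.141, 0.003, -3.103]
wrist_force: [-0.3, -4.0, 10.6]
finger_gap: 30.0
finger_force: 5.6
clock: 10.25
eef_pos: [504.6, -12.1, 47.4]
eef_rot: [-3.142, 0.001, -3.103]
wrist_force: [-0.7, -0.2, -0.1]
finger_gap: 30.4
finger_force: 0.0
[0]
end 26 [496.9 -73.3  36.4] [491.  -87.9  30.7] [505.5 -58.1  39.2]
```

```bash
python3 -m crank '[[32,6,0,0,0,0,0],[32,9,0,0,0,0,0],[32,9,0,4,0,0,0],[32,9,0,7,0,0,0],[32,9,0,8,0,0,0],[32,9,0,8,0,0,0]]';python3 -m crank '[[32,-1,0,0,0,0,0],[32,-3,0,0,0,0,0],[32,-6,0,0,0,0,0],[32,-9,0,0,0,0,0],[32,-11,0,0,0,0,0],[32,-12,0,0,0,0,0],[32,-12,0,0,0,0,0],[32,-12,0,0,0,0,0]]'; python3 -m crank '[[32,0,0,-1,0,0,0],[32,0,0,-3,0,0,0],[32,0,0,-10,0,0,0],[32,0,0,-50,0,0,0],[32,0,0,-95,0,0,0],[0,0,0,-145,0,0,0],[0,0,0,-160,0,0,0]]'; python3 sd.py s6; python3 -c "
from go import *
to(505,-250,200,1.61)"
```

```text
clock: 10.9
eef_pos: [496.6, -12.5, 39.8]
eef_rot: [-3.141, 0.003, -3.103]
wrist_force: [0.7, 1.2, 12.1]
finger_gap: 30.0
finger_force: 5.9
clock: 11.7
eef_pos: [508.6, -12.3, 39.9]
eef_rot: [-3.141, 0.003, -3.103]
wrist_force: [-0.2, -1.3, 12.2]
finger_gap: 29.6
finger_force: 5.7
clock: 12.4
eef_pos: [508.6, -12.1, 204.3]
eef_rot: [-3.141, 0.007, -3.103]
wrist_force: [0.2, 0.0, -1.2]
finger_gap: 17.6
finger_force: 0.0
[0]
end 20 [502.7 -71.7  36. ] [497.1 -86.4  30.8] [507.8 -58.4  40.9]
from [508.8 -12.1 204.4] [-3.141  0.007 -3.103] t 12.45
shift [  13.  -237.6    4.5] turn [0.005 0.006 1.57 ]
```

```bash
python3 -m crank '[[0,13,-50,0,0,0,0.15],[0,13,-100,0,0,0,0.3],[0,13,-150,0,0,0,0.45],[0,13,-190,0,0,0,0.6],[0,13,-238,0,0,0,0.75],[0,13,-238,0,0,0,0.9],[0,13,-238,0,0,0,1.05],[0,13,-238,0,0,0,1.2],[0,13,-238,0,0,0,1.35],[0,13,-238,0,0,0,1.5]]'
python3 - <<'E'
from meas import *
p,d=snap('top','t4');m,o=shaft_line(p)
p0=cv2.imread('pics/t0.png')
# line pixels from t0, shaft now
for st,q in o:
    X=onz('top',q,29 if st[4]>200 else 18)
    c=X.mean(0);u,s,v=np.linalg.svd(X-c);y=v[0]*np.sign(v[0][1])
    print(st,c.round(1),'dir',np.arctan2(-y[0],y[1]).round(3),'ext',((X-c)@y).min().round(1),((X-c)@y).max().round(1))
cv2.imwrite('pics/t4c.png',cv2.resize(p[225:325,265:415,::-1],None,fx=5,fy=5,interpolation=2))
E
```

```text
clock: 13.45
eef_pos: [503.1, -250.2, 197.8]
eef_rot: [-3.14, -0.001, 1.674]
wrist_force: [-0.4, 0.6, -0.7]
finger_gap: 0.9
finger_force: 0.0
[276, 267, 82, 9, 489] [507.3 -14.6  29. ] dir 0.03 ext -80.8 113.6
```

View pics/t4c.png

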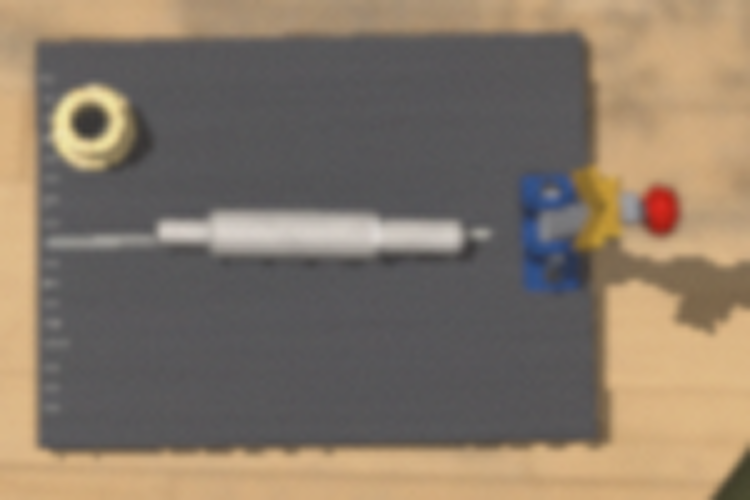

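Run:
```python
from go import *
from meas import shaft_line
p=cv2.imread('pics/t4.png')[:,:,::-1].copy();m,o=shaft_line(p)
q=o[0][1];c0=onz('top',q,29)
for a,b in((307,340),(341,356),(298,305)):
    s=q[(q[:,0]>=a)&(q[:,0]<=b)];X=onz('top',s,29);c=X.mean(0)
    print(c.round(1),'line x there',(504.7-(c[1]-14.6)*.04).round(1))
q0=shaft_line(cv2.imread('pics/t0.png')[:,:,::-1].copy())[1][0][1]
for a,b in((307,325),(326,345),(280,290)):
    X=onz('top',q0[(q0[:,0]>=a)&(q0[:,0]<=b)],18).mean(0);print('line',X.round(1))
x=q[(q[:,0]>=297)];print(onz('top',x,29)[:,1].min(),onz('top',x,29)[:,1].max())
K=505.;h=np.array([510.6,-140,52]);th=1.75
to(510.5,-215,124,1.61)
```

```text
[507.8 -14.5  29. ] line x there 505.9
[508.2 -75.   29. ] line x there 508.3
[506.5  37.8  29. ] line x there 503.8
line [504.7   2.9  18. ]
line [507.2 -44.7  18. ]
line [502.5  76.1  18. ]
-95.43845812421453 48.740176628717656
from [ 503.1 -250.1  197.8] [-3.140e+00 -1.000e-03  1.664e+00] t 13.5
shift [34.2 10.7 73.9] turn [-0.001 -0.001  0.054]
```

Shaft now lies on the line: it spans columns 157–462 of the crop at row 233, about 1.5 mm from the line's axis and parallel within 0.03 rad. Next the knob.

```bash
python3 -m crank '[[0,0,13,40,0,0,0.054],[0,0,13,76,0,0,0.054],[0,30,13,76,0,0,0.054],[0,44,13,76,0,0,0.054],[0,44,13,76,0,0,0.054]]'; python3 -c "
from go import *
snap('side','s7');to(512,-200,122,1.61)
p=cv2.imread('pics/s7.png')
cv2.imwrite('pics/s7c.png',cv2.resize(p[180:310,240:380],None,fx=4,fy=4,interpolation=2))"
```

```text
clock: 14.0
eef_pos: [511.8, -204.0, 123.3]
eef_rot: [3.141, 0.0, 1.629]
wrist_force: [0.4, -1.1, -0.4]
finger_gap: 0.4
finger_force: 0.0
from [ 512.1 -205.   123.7] [3.140e+00 1.000e-03 1.629e+00] t 14.05
shift [5.  0.2 1.7] turn [0.001 0.001 0.019]
```

View pics/s7c.png

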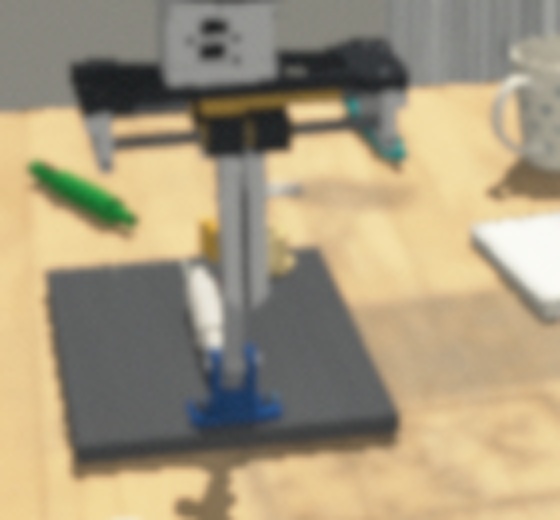

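```bash
python3 -m crank '[[0,10,0,-1,0,0,0],[0,15,0,0,0,0,0],[0,20,0,-1.5,0,0,0],[0,26,0,-4,0,0,0],[0,33.5,0.5,-6,0,0,0],[0,40,0.5,-8,0,0,0],[0,47,1,-9,0,0,0],[0,54,1,-9.5,0,0,0],[0,64,1,-9,0,0,0],[0,74.5,1.5,-7.5,0,0,0]]'; python3 -c "
from go import *
p,d=snap('side','s8');to(508,-110.7,124.5,1.61)
cv2.imwrite('pics/s8c.png',cv2.resize(p[180:310,240:380,::-1],None,fx=4,fy=4,interpolation=2))"
```

```text
clock: 15.05
eef_pos: [508.9, -129.8, 130.3]
eef_rot: [-3.141, -0.0, 1.626]
wrist_force: [-0.8, -0.9, 1.8]
finger_gap: 0.5
finger_force: 0.5
from [ 508.7 -128.5  129.9] [-3.141e+00 -1.000e-03  1.627e+00] t 15.1
shift [17.9  0.3  5.4] turn [-0.001 -0.001  0.017]
```

View pics/s8c.png

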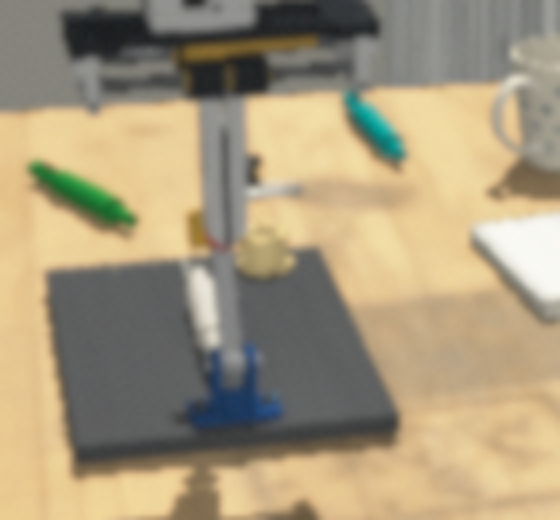

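The arm is following: the knob's rim shows just below the fingertip at crop (218,243). I continue along the arc.

```bash
python3 -m crank '[[0,10,0.5,3,0,0,0],[0,19.5,0.5,7,0,0,0],[0,28,1,12,0,0,0],[0,37,1,18,0,0,0],[0,44,1.5,26,0,0,0],[0,51,1.5,34,0,0,0],[0,56,2,41,0,0,0],[0,59,2,46,0,0,0],[0,60,2,48,0,0,0],[0,60,2,48,0,0,0]]'; python3 -c "
from go import *
p,d=snap('side','s9');to(508,-68,79,1.61)
cv2.imwrite('pics/s9c.png',cv2.resize(p[200:300,250:350,::-1],None,fx=5,fy=5,interpolation=2))"
```

```text
clock: 16.1
eef_pos: [507.6, -70.7, 82.1]
eef_rot: [-3.141, -0.0, 1.626]
wrist_force: [-0.7, -0.4, -0.1]
finger_gap: 0.9
finger_force: 0.0
from [507.8 -70.8  82.4] [ 3.142 -0.     1.626] t 16.15
shift [2.8 0.4 3.4] turn [ 0.    -0.     0.016]
```

View pics/s9c.png

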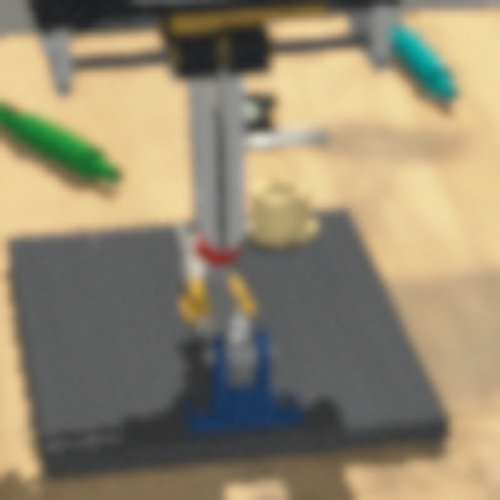

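The arm is almost level, with the knob at crop (215,250) under the tip. I press down, watching the force.

```bash
python3 -m crank '[[0,2,0,0,0,0,0],[0,3,0,1,0,0,0],[0,3,0,2,0,0,0],[0,3,0,2,0,0,0]]';python3 -m crank '[[0,0,0,1,0,0,0],[0,0,0,1,0,0,0]]';python3 -m crank '[[0,0,0,0.5,0,0,0],[0,0,0,1,0,0,0],[0,0,0,1,0,0,0]]'
```

```text
clock: 16.55
eef_pos: [507.6, -67.7, 80.5]
eef_rot: [3.141, -0.0, 1.626]
wrist_force: [-0.3, -0.2, 1.0]
finger_gap: 0.4
finger_force: 0.7
clock: 16.75
eef_pos: [507.8, -67.6, 79.9]
eef_rot: [3.141, -0.0, 1.626]
wrist_force: [-2.5, 2.1, 7.1]
finger_gap: 0.2
finger_force: 3.6
clock: 17.05
eef_pos: [507.9, -67.6, 79.6]
eef_rot: [3.14, -0.0, 1.626]
wrist_force: [-5.0, 3.2, 16.2]
finger_gap: 0.6
finger_force: 7.4
```

```bash
python3 -m crank '[[0,0,0,0.5,0,0,0],[0,0,0,1,0,0,0],[0,0,0,1.5,0,0,0],[0,0,0,1.5,0,0,0]]';  python3 -m crank '[[0,0,0,0,0,0,0],[0,0,0,0,0,0,0]]'
```

```text
clock: 17.45
eef_pos: [508.0, -67.6, 79.1]
eef_rot: [3.14, 0.0, 1.626]
wrist_force: [-11.4, 3.6, 28.8]
finger_gap: 0.4
finger_force: 13.7
clock: 17.65
eef_pos: [508.0, -67.6, 79.2]
eef_rot: [3.14, 0.0, 1.626]
wrist_force: [-11.5, 4.3, 28.8]
finger_gap: 0.5
finger_force: 13.6
```

Firm seat at 79 mm, where level is about 81. I lift clear and check.

```bash
python3 -m crank '[[0,0,0,-2,0,0,0],[0,0,0,-5,0,0,0],[0,0,0,-30,0,0,0],[0,0,0,-80,0,0,0],[0,0,0,-125,0,0,0],[0,-50,0,-125,0,0,0],[0,-100,0,-125,0,0,0],[0,-150,0,-125,0,0,0],[0,-180,0,-125,0,0,0],[0,-180,0,-125,0,0,0]]'
python3 - <<'E'
from meas import *
p,d=snap('top','t9');s,e=snap('side','s10')
m,o=shaft_line(p)
for st,q in o: print(st)
q=np.vstack([x[1] for x in o])
for a,b in((307,325),(298,305)):
    X=onz('top',q[(q[:,0]>=a)&(q[:,0]<=b)],29).mean(0);print(X.round(1),'line',(504.7-(X[1]-14.6)*.042).round(1))
def red(p,b):
    h=cv2.cvtColor(p,cv2.COLOR_RGB2HSV);r=((h[...,0]<8)|(h[...,0]>172))&(h[...,1]>150)&(h[...,2]>90)
    k=np.zeros_like(r);k[b[0]:b[1],b[2]:b[3]]=1;q=np.argwhere(r&k)[:,::-1];print('n',len(q));return q.mean(0)
a=red(p,(250,290,320,400));b=red(s,(235,275,270,320))
o1,d1=ray('top',[a]);o2,d2=ray('side',[b]);t=np.linalg.lstsq(np.c_[d1[0],-d2[0]],o2-o1,rcond=None)[0];print('knob',o1+d1[0]*t[0],o2+d2[0]*t[1])
cv2.imwrite('pics/f.png',np.hstack([cv2.resize(p[235:310,270:390,::-1],None,fx=3.3,fy=3.3,interpolation=2)[:240,:396],cv2.resize(s[230:310,250:350,::-1],None,fx=3,fy=3,interpolation=2)[:240,:300]]))
E
```

```text
clock: 18.65
eef_pos: [516.8, -250.8, 201.1]
eef_rot: [-3.141, 0.0, 1.622]
wrist_force: [0.1, 0.6, 0.3]
finger_gap: 0.4
finger_force: 0.0
[276, 267, 63, 9, 360]
[350, 267, 28, 7, 145]
[507.4   2.9  29. ] line 505.2
[506.5  37.8  29. ] line 503.7
n 61
n 38
knob [508.03519253 -58.45513509  75.20971717] [507.32860347 -58.42556532  75.14410572]
```

View pics/f.png

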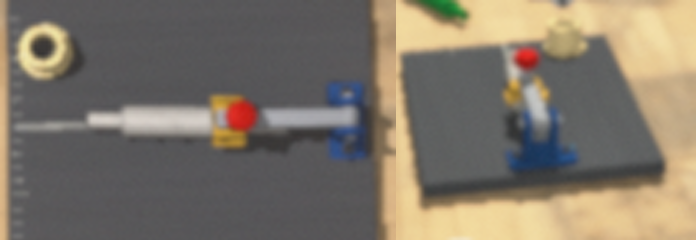

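The shoe is down on the shaft, with the knob at (240,115) of the left crop. The shaft is within about 2 mm of the line and everything else is undisturbed, so I hand in.

```bash
python3 -c "
from cell import manip
print(manip.sign_off())"
```

```text
the job is handed in; nothing more can be done
None
```

I rolled the shaft to within about 2 mm of the scribed line and pressed the hold-down home on it; the job is handed in at about 19 s of robot time, but sign-off gave no verdict.

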